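# Pack and seal the food samples

### The arm

A 6-joint arm with a two-finger parallel gripper is mounted at the origin on the work surface. World frame = base frame: x ahead of the robot, y to its left, z up, the work surface at z = 0. Lengths are in m, angles in rad, forces in N, time in s.
With the tool pointing down it reaches from about 0.35 to 0.8 m from the base axis. Payload 7.3 kg.
Tool frame: the origin (TCP) lies between the finger pads; the fingertips stand 17 mm ahead of it and the grasp point (between the pads) lies 2 mm behind it (env.finger_overhang is the distance from the TCP to the fingertips, in m); z points along the fingers, y is the line along which they close (so a half turn about z gives the same grasp; the last joint's range is limited). The gripper opens to 85 mm and grips with 20 to 120 N. Pads are 22 mm wide; open, the fingers measure 114 mm over their backs; the gripper's body (76 mm by 85 mm) begins 54 mm behind the grasp point. The pads swing forward as they close: fully open they stand 13 mm farther back than shut.
Start: joints at [-1.408, 0.342, 1.524, -0, 1.275, -0.146], TCP at [0.16, -0.5, 0.248] pointing down, gripper open.
Joint ranges: [-2.53, 2.53], [-0.77, 2.02], [0.04, 2.7], [-1, 4.14], [0.28, 2.66], [-3.11, 3.11]. Speed limits (rad/s): [2.57, 2.57, 3.14, 3.14, 3.14, 3.14].

### API

Orientations are given as [roll, pitch, yaw] about the fixed x, y, z axes, in that order (R = Rz(yaw) Ry(pitch) Rx(roll)).
In Python, from plant import env gives the robot as it stands.
- The arm moves only by the shell command python3 -m handwheel 'ROWS'. ROWS is JSON, a list of rows, each a list of 3 entries, a list of its own where there are three numbers: the turn, a rotation vector about the tool's x, y, z in rad, then the shift along the tool's x, y, z in cm, then the finger opening in cm, from 0 to 8.54. A call has 1 to 8 rows; each row is the pose to reach, as a shift and turn from the pose commanded when the call began, along the tool's axes at that moment; what a row does not reach only later rows make up. A row lasts 1/8 s, in which the tool goes at most 62.5 mm and 10.7 degrees, less where a joint would pass 70% of its speed; a pose out of reach is approached as far as the arm can. A call with a gripper value outside its range is refused whole. The fingers move at their own pace and stop on an object; the grip force is fixed at half the most. Time passes only in rows, so rows that repeat a pose let the fingers close. It gives the time, the measured TCP pose, the force, the opening and the grip force at its end, in the units of the state.
- env.sense(): the state, without advancing time (a new reading comes with each control period).
- env.get_image(name): name is "scene" or "top"; returns a dict with "frame" (384x512x3 uint8, blue, green, red), "z_map" (384x512 float32, m along the optical axis (not along the pixel's ray), 0 where there is no reading), "vfov" (degrees; the focal length in pixels is half the picture's height over the tangent of half this angle, whatever the lens; pixels are square), "cx", "cy" (the principal point, pixels), "R" (3x3) and "t" (3): a world point X has camera coordinates R X + t. Camera axes: x right, y down, z forward; pixel columns grow to the right and rows downward; lengths in m; the calibration is good to about 2 mm. A picture is of the moment at which its call begins.
- env.hand_in(): hands the job in; it is judged then, once.
Trained networks look in the newest picture that a camera, given by its name, has taken for a name from the list of things; names that differ only in an ending like _2 or _b are one class to them, and where a whole thing is asked for, a point or a joint stands for the part that bears it (a point fixed in the world has none). Each returns a list of dicts, best first, with "p" (0 to 1); they miss things now and then, are a little off and sometimes report something else, mostly with a low value. They report only what shows in the picture. A call takes as long as a camera call. They do not tell look-alikes from the thing itself.
- env.masks_of(query, camera): "pixels" (384x512 bool, what is visible of it).
- env.landmark_of(query, camera): "xyz" ([x, y, z] in m, in world coordinates, good to about 4 mm: a listed point, or the origin of a listed thing).
The state is a dict: "t": time; "joint_pos": joint angles; "qd": joint speeds; "joint_efforts": joint torques, N m; "tcp_pos": TCP position; "tool_rot": TCP orientation; "force": force on the tool from outside, world axes, zero at the start; "moment": the same for the moment, N m; "opening": opening from 0.0 (shut) to 1.0 (fully open); "grasp_force": force on a finger pad.
Only numpy, scipy, OpenCV 4.12 (cv2) and the standard library are available. Lean on these libraries where they do the work, as an engineer would, in place of code of your own. Each camera call takes 0.05 s, during which the arm holds its last target. There are 200 camera calls.

### The job

Open the sample case and leave its lid standing open while you stand every sealed tub and jar upright on the case's floor, then lower the lid by hand until it is fully shut, without letting it drop. Then seal the case: pull the press at its side all the way down to its stop, keep it there for a good second, and ease it back up to the top without letting it snap. Leave the other things on the counter standing where they are.

Things in the scene. Friction and masses are not known exactly. Their poses are not given: they have to be found in the camera images.
- case: fixed white open box under a hinged lid: 180 (x) x 334 (y) x 100 mm high outside, walls and floor 12 mm, inside 156 x 310 mm; origin: centre of its underside; x points from handle side to hinge side, z up. Samples fit in one layer, in a row along y. A press is fixed to its -y side, out to 0.30 m from the middle; raised, its arm reaches 0.20 m high and stays 35 mm clear of the case wall
- lid (a joint): angle of the case lid: 0 shut flat on the case, 1.66 rad leaning back against its stop, where it stays by itself. It is 0.64 to 1.0 kg, 18 mm thick, not counterbalanced: below about 1.5 rad it falls shut if let go (a drop from more than about 0.03 rad is a slam)
- lid_hinge (a point): point on the lid's hinge line, at the middle of the case's far (+x) top edge, 100 mm up; the hinge line runs along the case's y
- lid_bar (a point): middle of the lid's handle, a round 12 mm steel bar along the case's y, free for 100 mm between its two side stems, its axis 45 mm in front of the lid's front edge (39 mm gap). It is 225 mm from the hinge and 9 mm above the hinge line's height when shut; it can turn between gripping fingers
- press (a joint): angle of the sealing press's arm: 0 fully raised (its rest, held up by a spring), 0.90 rad fully down at its hard stop. Takes about 3 N at the bar to start and 12 N at the stop; let go from low down it snaps back up
- press_pivot (a point): point on the press arm's pivot line, which runs along the case's x; it lies at (-40, -277, 100) mm in the case's frame
- press_bar (a point): middle of the press's round black crossbar, 12 mm thick, along the case's x, free for 74 mm between uprights, 37 mm clear above the arm. It swings 89 mm from the pivot: raised it is straight above the pivot, fully down it is 55 mm above and 70 mm nearer the case (+y). Can be gripped or pressed from above; turns between gripping fingers
- tub_1: sealed rectangular food tub, clear with contents showing and a white lid, 70 (its x) x 56 (its y) x 60 mm high, straight-sided for gripping, 0.15 to 0.33 kg; origin at the centre of its underside, z up. May be absent (None)
- tub_2: sealed rectangular food tub, clear with contents showing and a white lid, 70 (its x) x 56 (its y) x 60 mm high, straight-sided for gripping, 0.15 to 0.33 kg; origin at the centre of its underside, z up. May be absent (None)
- tub_3: sealed rectangular food tub, clear with contents showing and a white lid, 70 (its x) x 56 (its y) x 60 mm high, straight-sided for gripping, 0.15 to 0.33 kg; origin at the centre of its underside, z up. May be absent (None)
- jar_1: sealed round food jar with a steel screw lid, 56 mm diameter, 62 mm high, 0.17 to 0.38 kg; origin at the centre of its underside, z up. May be absent (None)
- jar_2: sealed round food jar with a steel screw lid, 56 mm diameter, 62 mm high, 0.17 to 0.38 kg; origin at the centre of its underside, z up. May be absent (None)
- spray: bystander: upright bottle, 60 mm diameter, 190 mm high, origin under its centre
- tape: bystander: cardboard tape ring lying flat, 90 mm diameter, 24 mm high, origin under its centre
- cup: bystander: open green cup, 76 mm diameter, 90 mm high, origin under its centre
- thermometer: bystander: hand thermometer lying flat, body 60 x 100 x 22 mm with a 120 mm thin probe along its +y, origin under the body's centre
Not all that is in view belongs to the job. What is shaped like the jar_1 but pink or red is not meant.

How it is judged:
By the outcome, as a careful person would: the job done as asked, in the order asked, and still so for the second after the job is handed in, with the robot touching nothing.
Of tub_1, tub_2, tub_3, jar_1, jar_2 only 2 to 4 are there at a start; the rules pass over those that are not, and their reading is None.
At some moment in a run one of tub_1, tub_2, tub_3, jar_1, jar_2 may be knocked a few centimetres aside while the robot is not near it.
It also fails if it takes over 210 s, if anything falls off the work surface, if the arm or the gripper's body presses on something with over 40 N, if the wrist force passes 120 N, or if a joint passes its speed limit or range.

## Working session

There is one attempt and no reset: what is moved stays moved. The work goes in short steps, Python scripts to look and compute and a shell command to move; the robot and the scene stay as the last step left them, time stands still between calls to the robot, and variables do not carry over. Pictures are saved under pics/ and viewed, at most 14 in all, crops included, and the job is handed in when it is done.

```bash
mkdir -p pics; ls
cat > h.py <<'E'
import numpy as np, cv2
from plant import env
def cam(n,save=None):
    d=env.get_image(n)
    if save: cv2.imwrite('pics/'+save,d['frame'])
    return d
def pts(d):
    z=d['z_map'];H,W=z.shape;f=H/2/np.tan(np.radians(d['vfov'])/2)
    v,u=np.mgrid[:H,:W]
    P=np.stack([(u-d['cx'])/f*z,(v-d['cy'])/f*z,z],-1)
    return (P-d['t'])@d['R']
E
python3 - <<'E'
from h import *
s=env.sense();print(s)
for n in('scene','top'):
    d=cam(n,n+'0.png');print(n,d['vfov'],d['cx'],d['cy'],d['R'].round(3).tolist(),d['t'])
    for q in ['case','lid_hinge','lid_bar','press_pivot','press_bar','tub_1','jar_1','spray','tape','cup','thermometer']:
        print(q,[(np.round(x['xyz'],3).tolist(),round(x['p'],2)) for x in env.landmark_of(q,n)])
E
```

```text
pics
{'t': 0.0, 'joint_pos': array([-1.40801939e+00,  3.42731866e-01,  1.52503693e+00, -2.40690186e-05,
        1.27541172e+00, -1.46007598e-01]), 'qd': array([-6.22576730e-04, -7.69335632e-07, -1.53034059e-03, -5.78359655e-04,
       -1.65879699e-04, -6.66952189e-04]), 'joint_efforts': array([-9.28109803e-04, -4.33670533e+01, -2.46015197e+01, -2.68760568e-04,
        7.93789281e-03, -2.52495710e-05]), 'tcp_pos': array([ 0.15949523, -0.4997789 ,  0.24761425]), 'tool_rot': array([-3.14001833e+00, -2.08247050e-04,  3.08791399e-01]), 'force': array([0.532821  , 0.18232184, 0.35253933]), 'moment': array([-0.03144163,  0.02234636, -0.01742918]), 'grasp_force': 0.0, 'opening': 1.001834072205227}
scene 48.750286373942345 263.1325051611381 190.59797812636864 [[-0.214, 0.977, -0.019], [0.543, 0.103, -0.834], [-0.812, -0.189, -0.552]] [ 0.08326174 -0.2026333   1.60219775]
case [([0.585, -0.052, 0.002], 0.97)]
lid_hinge [([0.675, -0.055, 0.102], 0.95)]
lid_bar [([0.446, -0.052, 0.107], 0.65)]
press_pivot [([0.538, -0.331, 0.1], 0.78)]
press_bar [([0.542, -0.329, 0.192], 0.92)]
tub_1 []
jar_1 [(
[... 453 characters left out ...]
85117 1.10423793]
case [([0.58, -0.055, -0.0], 0.73)]
lid_hinge [([0.673, -0.056, 0.104], 0.88), ([0.715, 0.267, 0.002], 0.3)]
lid_bar [([0.449, -0.05, 0.11], 0.59)]
press_pivot [([0.54, -0.33, 0.096], 0.55)]
press_bar [([0.541, -0.329, 0.188], 0.69), ([0.451, -0.048, 0.109], 0.56)]
tub_1 [([0.448, 0.212, -0.001], 0.69)]
jar_1 [([0.488, 0.323, -0.001], 0.86), ([0.449, 0.214, -0.001], 0.8), ([0.571, 0.226, 0.003], 0.6), ([0.389, 0.093, -0.002], 0.59)]
spray [([0.712, 0.265, 0.003], 0.89)]
tape [([0.368, 0.29, -0.002], 0.56)]
cup [([0.634, 0.45, 0.0], 0.58), ([0.571, 0.226, -0.0], 0.21)]
thermometer [([0.37, -0.344, -0.001], 0.94), ([0.54, -0.328, 0.187], 0.55), ([0.448, -0.049, 0.108], 0.23)]
```

View pics/scene0.png

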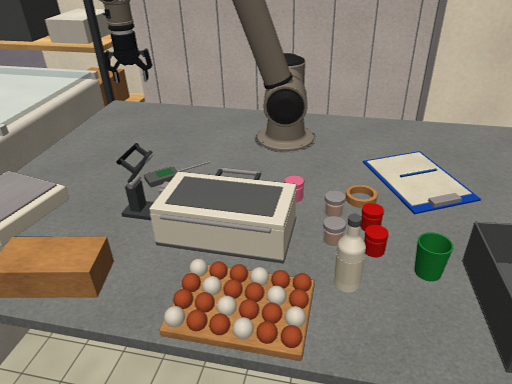

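View pics/top0.png

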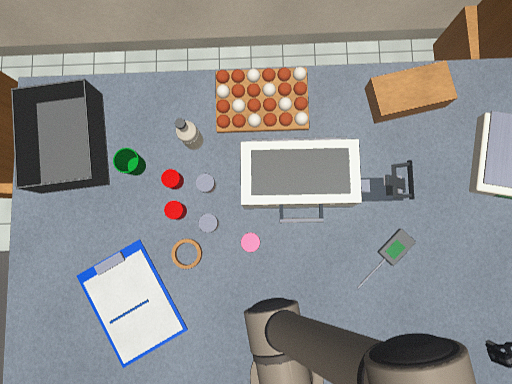

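The scene view shows the case at (228,213), its handle at (237,175) and the press at (134,160). Jar-like things in that view are:
- Grey-lidded at (334,204) and (334,231), top view (208,222) and (205,183). These match the description.
- Red at (372,215) and (376,240), and pink at (293,188). These are decoys.

No tubs are visible. I'll check the choice in a close crop and measure.

Run:
```python
from h import *
img=[]
for n,(r0,c0) in (('scene',(170,270)),('top',(140,130))):
    d=cam(n);P=pts(d);F=d['frame']
    img.append(cv2.resize(F[r0:r0+110,c0:c0+140],None,fx=2.8,fy=2.8,interpolation=cv2.INTER_CUBIC))
    for name,c in (('jA',(.45,.215)),('jB',(.572,.225))):
        m=(np.hypot(P[...,0]-c[0],P[...,1]-c[1])<.045)&(P[...,2]>.053)&(P[...,2]<.075)&(d['z_map']>0)
        q=P[m];(cx,cy),r=cv2.minEnclosingCircle(q[:,:2].astype(np.float32));print(n,name,q.mean(0).round(4),np.median(q[:,2]).round(4),'circ',round(cx,4),round(cy,4),round(r,4),len(q))
    # lid top
    m=(abs(P[...,0]-.58)<.15)&(abs(P[...,1]+.05)<.19)&(P[...,2]>.112)&(P[...,2]<.13)&(d['z_map']>0)
    q=P[m];print('lid',np.median(q[:,2]),cv2.minAreaRect(q[:,:2].astype(np.float32)))
    m=(P[...,0]>.43)&(P[...,0]<.468)&(abs(P[...,1]+.05)<.045)&(P[...,2]>.08)&(P[...,2]<.13)&(d['z_map']>0)
    q=P[m];print('bar',len(q),np.median(q,0).round(4),np.polyfit(q[:,1],q[:,0],1).round(4) if len(q)>5 else '')
    m=(abs(P[...,0]-.54)<.03)&(abs(P[...,1]+.33)<.03)&(P[...,2]>.17)&(P[...,2]<.22)&(d['z_map']>0)
    q=P[m];print('pbar',len(q),np.median(q,0).round(4),q.min(0).round(3),q.max(0).round(3),np.polyfit(q[:,0],q[:,1],1).round(4) if len(q)>5 else '')
cv2.imwrite('pics/crop.png',np.hstack(img))
```

```text
scene jA [0.4561 0.2174 0.0602] 0.0606 circ 0.4511 0.2182 0.0304 222
scene jB [0.5753 0.225  0.0605] 0.0609 circ 0.5719 0.2238 0.0296 287
lid 0.1190756022075373 ((0.5612497925758362, -0.05256585776805878), (0.33516931533813477, 0.2324390709400177), 89.92768096923828)
bar 132 [ 0.4532 -0.0503  0.1116] [0.0293 0.4544]
pbar 76 [ 0.5396 -0.325   0.1917] [ 0.51  -0.333  0.184] [ 0.57  -0.322  0.196] [ 0.0046 -0.3282]
top jA [0.4491 0.2165 0.0616] 0.0617 circ 0.4495 0.2171 0.0279 284
top jB [0.568  0.224  0.0615] 0.0618 circ 0.5681 0.2246 0.0279 280
lid 0.11928686364684363 ((0.5575230121612549, -0.0526980459690094), (0.33347395062446594, 0.2314242720603943), 89.78379821777344)
bar 149 [ 0.447  -0.0539  0.1131] [0.0052 0.4475]
pbar 116 [ 0.5405 -0.3273  0.1926] [ 0.51  -0.335  0.187] [ 0.57  -0.322  0.197] [-0.0226 -0.3153]
```

View pics/crop.png

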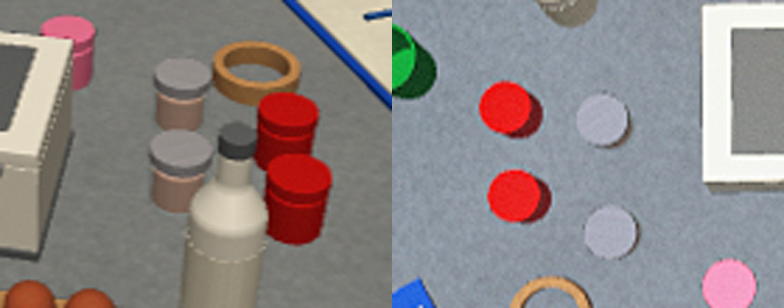

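Both grey-lidded jars are confirmed: crop (180,95)/(610,230) and (180,170)/(600,120), lids at z≈0.061. The red and pink jars stay. Next I move above the lid handle.

```bash
cat >> h.py <<'E'
from scipy.spatial.transform import Rotation as Ro
def to(p,yaw):
    "shift (cm) and turn in tool axes from the measured pose to TCP p, tool down with yaw"
    s=env.sense();A=Ro.from_euler('xyz',s['tool_rot']);B=Ro.from_euler('xyz',[np.pi,0,yaw])
    print('turn',(A.inv()*B).as_rotvec().round(3),'shift',(A.inv().apply(np.array(p)-s['tcp_pos'])*100).round(2))
E
python3 -m handwheel '[[[0,0,-0.18],[4,-4,0],4],[[0,0,-0.36],[9,-8,0],4],[[0,0,-0.54],[14,-12,0],4],[[0,0,-0.72],[19,-16,1],4],[[0,0,-0.9],[24,-20,2],4],[[0,0,-1.08],[29,-24,3],4],[[0,0,-1.262],[34,-28,4],4],[[0,0,-1.262],[38,-32,4],4]]'
python3 -c "
from h import *
to([.448,-.053,.2],np.pi/2)"
```

```text
t: 2.3
tcp_pos: [0.4223, -0.0834, 0.2082]
tool_rot: [3.141, 0.0, 1.573]
force: [0.6, -1.1, -0.3]
opening: 0.473
grasp_force: 0.0
turn [0.    0.    0.002] shift [3.04 2.58 0.82]
```

```bash
python3 -m handwheel '[[[0,0,0],[3,2.6,0.8],4],[[0,0,0],[3,2.6,3],4],[[0,0,0],[3,2.6,6],4],[[0,0,0],[3,2.6,8],4],[[0,0,0],[3,2.6,10],4],[[0,0,0],[3,2.6,10],4]]'
python3 - <<'E'
from h import *
d=cam('scene');d2=cam('top')
cv2.imwrite('pics/grip.png',np.hstack([cv2.resize(d['frame'][110:230,160:310],None,fx=2.6,fy=2.6),cv2.resize(d2['frame'][160:280,230:380],None,fx=2.6,fy=2.6)]))
E
```

```text
t: 3.05
tcp_pos: [0.4466, -0.055, 0.1075]
tool_rot: [-3.139, -0.001, 1.571]
force: [0.7, 0.2, 0.2]
opening: 0.465
grasp_force: 0.0
```

View pics/grip.png

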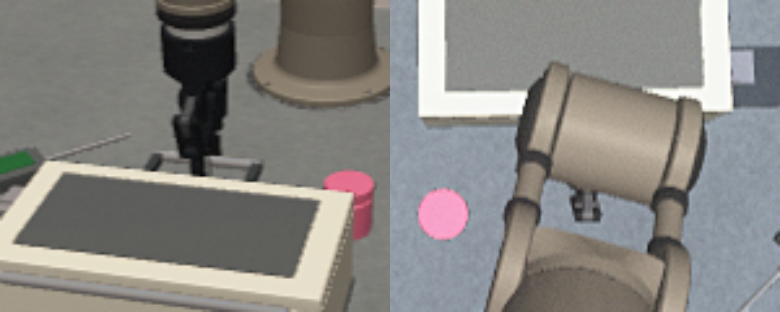

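The left half shows the fingers straddling the bar at (200,165). The force is near zero, so I close.

```bash
python3 -m handwheel '[[[0,0,0],[0,0,0],0],[[0,0,0],[0,0,0],0],[[0,0,0],[0,0,0],0],[[0,0,0],[0,0,0],0],[[0,0,0],[0,0,0],0],[[0,0,0],[0,0,0],0]]'
python3 - <<'E'
from h import *
s=env.sense();p=s['tcp_pos'];print(p,s['opening']*8.54)
# hinge at x=bar+.225cos..; bar offset 9mm
h=np.array([p[0]+.2248,.1]);b=np.array([-.2248,.009])
for a in np.arange(0,1.65,.1).tolist()+[1.64]:
    c,sn=np.cos(a),np.sin(a);q=np.array([c*b[0]+sn*b[1],-sn*b[0]+c*b[1]])
    print(round(a,2),'y',((q-b)[0]*100).round(2),'z',(-(q-b)[1]*100).round(2))
E
```

```text
t: 3.9
tcp_pos: [0.4484, -0.0554, 0.1094]
tool_rot: [3.139, 0.001, 1.571]
force: [2.2, 1.1, 7.6]
opening: 0.114
grasp_force: 58.7
[ 0.44844641 -0.05539949  0.10938105] 0.9774766500779057
0.0 y 0.0 z -0.0
0.1 y 0.2 z -2.24
0.2 y 0.63 z -4.45
0.3 y 1.27 z -6.6
0.4 y 2.13 z -8.68
0.5 y 3.18 z -10.67
0.6 y 4.43 z -12.54
0.7 y 5.87 z -14.27
0.8 y 7.46 z -15.85
0.9 y 9.21 z -17.27
1.0 y 11.09 z -18.5
1.1 y 13.09 z -19.54
1.2 y 15.17 z -20.38
1.3 y 17.33 z -21.0
1.4 y 19.55 z -21.41
1.5 y 21.79 z -21.59
1.6 y 24.04 z -21.54
1.64 y 24.93 z -21.46
```

```bash
python3 -m handwheel '[[[0,0,0],[0,0.2,-2.3],0],[[0,0,0],[0,0.7,-4.5],0],[[0,0,0],[0,1.4,-6.7],0],[[0,0,0],[0,2.2,-8.8],0],[[0,0,0],[0,3.3,-10.8],0],[[0,0,0],[0,4.5,-12.6],0],[[0,0,0],[0,5.9,-14.4],0],[[0,0,0],[0,7.5,-16],0]]'
```

```text
t: 4.9
tcp_pos: [0.5191, -0.0561, 0.2682]
tool_rot: [-3.132, 0.001, 1.57]
force: [-14.0, -4.5, 7.7]
opening: 0.109
grasp_force: 59.1
```

```bash
python3 -m handwheel '[[[0,0,0],[0,1.8,-1.4],0],[[0,0,0],[0,3.6,-2.6],0],[[0,0,0],[0,5.6,-3.7],0],[[0,0,0],[0,7.7,-4.5],0],[[0,0,0],[0,9.9,-5.1],0],[[0,0,0],[0,12.1,-5.5],0],[[0,0,0],[0,14.3,-5.7],0],[[0,0,0],[0,16.4,-5.6],0]]'; python3 -m handwheel '[[[0,0,0],[0,0.4,0],0],[[0,0,0],[0,0.4,0],0]]'
```

```text
t: 5.9
tcp_pos: [0.6869, -0.0576, 0.3273]
tool_rot: [3.138, 0.004, 1.568]
force: [-1.2, -7.1, 11.3]
opening: 0.109
grasp_force: 67.2
t: 6.15
tcp_pos: [0.6909, -0.0577, 0.327]
tool_rot: [3.138, 0.004, 1.568]
force: [0.5, -7.1, 11.6]
opening: 0.117
grasp_force: 67.1
```

```bash
python3 -m handwheel '[[[0,0,0],[0,0,0],4],[[0,0,0],[0,0,0],4],[[0,0,0],[0,0,0],4],[[0,0,0],[0,0,0],4],[[0,0,0],[0,0,-3],4],[[0,0,0],[0,0,-6],4],[[0,0,0],[0,0,-9],4]]'
python3 - <<'E'
from h import *
im=[]
for n in('top','scene'):
    d=cam(n);im.append(cv2.resize(d['frame'],(400,300)));P=pts(d)
    if n=='top':
        for name,c in (('jA',(.45,.215)),('jB',(.572,.225))):
            m=(np.hypot(P[...,0]-c[0],P[...,1]-c[1])<.06)&(P[...,2]>.053)&(P[...,2]<.075)&(d['z_map']>0)
            q=P[m];print(name,cv2.minEnclosingCircle(q[:,:2].astype(np.float32)),len(q)) if len(q) else print(name,'none')
        m=(abs(P[...,1]+.05)<.12)&(abs(P[...,0]-.58)<.06)&(P[...,2]<.05)&(d['z_map']>0);print('floor',np.median(P[m],0))
        for q in('tub_1','jar_1'): print(q,[(x['xyz'].round(3) if hasattr(x['xyz'],'round') else x['xyz'],x['p']) for x in env.landmark_of(q,n)])
cv2.imwrite('pics/open.png',np.hstack(im))
to([.45,.2175,.2],np.pi/2)
E
```

```text
t: 7.02
tcp_pos: [0.6902, -0.055, 0.4154]
tool_rot: [-3.141, 0.0, 1.571]
force: [0.5, -0.1, -0.2]
opening: 0.468
grasp_force: 0.0
jA ((0.44924506545066833, 0.21715357899665833), 0.027899324893951416) 288
jB ((0.5685586929321289, 0.224629208445549), 0.02780545875430107) 280
floor [0.5937989  0.05904001 0.0116366 ]
tub_1 []
jar_1 [([0.4501, 0.2166, -0.0028], 0.62), ([0.4947, 0.3195, -0.0005], 0.6), ([0.5857, 0.326, 0.0001], 0.55), ([0.3898, 0.0945, -0.0018], 0.54), ([0.5711, 0.2268, 0.0016], 0.52)]
turn [0. 0. 0.] shift [ 27.27 -24.06  21.4 ]
```

View pics/open.png

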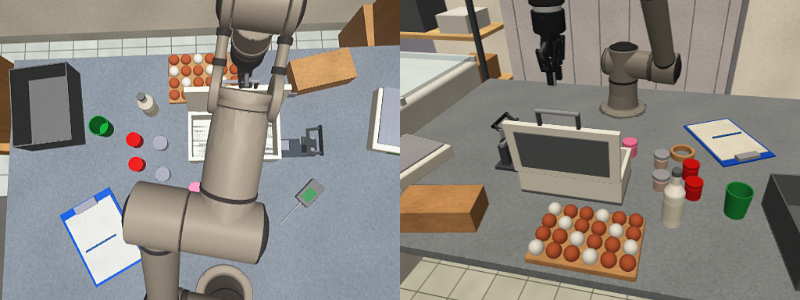

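The lid stands open on its stop and the jars are unmoved. I go to jar A.

```bash
python3 -m handwheel '[[[0,0,0],[3,-4,0],8],[[0,0,0],[7,-8,0],8.5],[[0,0,0],[11,-12,2],8.5],[[0,0,0],[15,-16,6],8.5],[[0,0,0],[19,-20,10],8.5],[[0,0,0],[23,-24,14],8.5],[[0,0,0],[27.2,-24.1,18],8.5],[[0,0,0],[27.2,-24.1,22],8.5]]'
python3 - <<'E'
from h import *
d=cam('top');d=cam('scene');P=pts(d)
for name,c in (('jA',(.45,.215)),('jB',(.572,.225))):
    m=(np.hypot(P[...,0]-c[0],P[...,1]-c[1])<.045)&(P[...,2]>.053)&(P[...,2]<.068)&(d['z_map']>0)
    print(name,P[m].mean(0).round(4),m.sum())
to([.4495,.2175,.037],np.pi/2)
E
```

```text
t: 8.22
tcp_pos: [0.4473, 0.2187, 0.1925]
tool_rot: [-3.141, -0.0, 1.574]
force: [1.3, 0.3, -0.4]
opening: 0.992
grasp_force: 0.0
jA [0.4565 0.2171 0.0602] 229
jB [0.5754 0.2248 0.0605] 288
turn [-0.012  0.004  0.002] shift [ 0.14  0.65 15.19]
```

```bash
python3 -m handwheel '[[[0,0,0],[0,0,4],8.5],[[0,0,0],[0,0,8],8.5],[[0,0,0],[0,0,12],8.5],[[0,0,0],[0,0,15],8.5],[[0,0,0],[0,0,15.8],8.5],[[0,0,0],[0,0,15.8],8.5],[[0,0,0],[0,0,15.8],4.5],[[0,0,0],[0,0,15.8],4.5]]'; python3 -m handwheel '[[[0,0,0],[0,0,0],4.5],[[0,0,0],[0,0,0],4.5],[[0,0,0],[0,0,0],4.5],[[0,0,0],[0,0,0],4.5]]'
```

```text
t: 9.32
tcp_pos: [0.4504, 0.217, 0.038]
tool_rot: [3.139, -0.001, 1.571]
force: [-0.4, -0.8, 5.0]
opening: 0.642
grasp_force: 61.9
t: 9.82
tcp_pos: [0.4504, 0.217, 0.038]
tool_rot: [3.139, -0.001, 1.571]
force: [-0.4, -1.2, 6.5]
opening: 0.642
grasp_force: 62.4
```

```bash
python3 -m handwheel '[[[0,0,0],[0,0,-4],4.5],[[0,0,0],[0,0,-9],4.5],[[0,0,0],[0,0,-14],4.5],[[0,0,0],[-4,2,-16],4.5],[[0,0,0],[-9,4.5,-16],4.5],[[0,0,0],[-14.5,7,-16],4.5],[[0,0,0],[-20,9.5,-16],4.5],[[0,0,0],[-25,12,-16],4.5]]'; python3 -m handwheel '[[[0,0,0],[-5,1.3,0],4.5],[[0,0,0],[-7.7,1.3,0],4.5],[[0,0,0],[-7.7,1.3,4],4.5],[[0,0,0],[-7.7,1.3,8],4.5],[[0,0,0],[-7.7,1.3,11],4.5],[[0,0,0],[-7.7,1.3,13],4.5],[[0,0,0],[-7.7,1.3,14],4.5],[[0,0,0],[-7.7,1.3,14],4.5]]'
```

```text
t: 10.82
tcp_pos: [0.5697, -0.0352, 0.1969]
tool_rot: [3.141, 0.0, 1.57]
force: [0.5, 0.5, -2.9]
opening: 0.641
grasp_force: 64.7
t: 11.82
tcp_pos: [0.5822, -0.1101, 0.0563]
tool_rot: [-3.141, -0.0, 1.571]
force: [-0.5, -0.2, -2.4]
opening: 0.639
grasp_force: 64.7
```

```bash
python3 -m handwheel '[[[0,0,0],[0,0,0.3],4.5],[[0,0,0],[0,0,0.5],4.5],[[0,0,0],[0,0,0.6],4.5],[[0,0,0],[0,0,0.6],4.5]]'; python3 -m handwheel '[[[0,0,0],[0,0,0],6.5],[[0,0,0],[0,0,0],8],[[0,0,0],[0,0,0],8],[[0,0,0],[0,0,0],8],[[0,0,0],[0,0,-4],8],[[0,0,0],[0,0,-9],8],[[0,0,0],[0,0,-14],8],[[0,0,0],[0,0,-16],8]]'
```

```text
t: 12.32
tcp_pos: [0.5825, -0.1102, 0.0506]
tool_rot: [3.141, 0.0, 1.571]
force: [-0.2, -1.0, -2.7]
opening: 0.637
grasp_force: 64.7
t: 13.32
tcp_pos: [0.5835, -0.1105, 0.2141]
tool_rot: [3.136, 0.002, 1.571]
force: [0.3, -0.0, 0.3]
opening: 0.937
grasp_force: 0.0
```

```bash
python3 -m handwheel '[[[0,0,0],[5,-0.3,0],8.5],[[0,0,0],[10.5,-0.6,0],8.5],[[0,0,0],[16,-0.9,0],8.5],[[0,0,0],[21.5,-1.2,0],8.5],[[0,0,0],[27,-1.4,0],8.5],[[0,0,0],[31,-1.4,0],8.5],[[0,0,0],[33.5,-1.4,1],8.5],[[0,0,0],[33.5,-1.4,1],8.5]]'
python3 - <<'E'
from h import *
d=cam('scene');P=pts(d)
for name,c,z in (('jA in case',(.583,-.11),(.068,.08)),('jB',(.572,.225),(.053,.068))):
    m=(np.hypot(P[...,0]-c[0],P[...,1]-c[1])<.045)&(P[...,2]>z[0])&(P[...,2]<z[1])&(d['z_map']>0)
    print(name,P[m].mean(0).round(4) if m.any() else '',m.sum())
d=cam('top');P=pts(d)
m=(abs(P[...,0]-.583)<.06)&(abs(P[...,1]+.053)<.14)&(P[...,2]>.065)&(P[...,2]<.085)&(d['z_map']>0)
print('top A',P[m].mean(0).round(4) if m.any() else '',m.sum())
to([.5695,.2245,.037],np.pi/2)
E
```

```text
t: 14.32
tcp_pos: [0.5676, 0.2264, 0.1995]
tool_rot: [-3.14, 0.0, 1.574]
force: [-0.5, 0.1, 0.3]
opening: 0.993
grasp_force: 0.0
jA in case  0
jB [0.575  0.225  0.0604] 286
top A [ 0.5807 -0.1091  0.0734] 289
turn [-0.     0.001  0.   ] shift [ 0.02  0.12 16.34]
```

Jar A stands at (0.581,-0.109) with its top at 0.073, so it is upright. Jar B is unmoved.

```bash
python3 -m handwheel '[[[0,0,0],[0,0.1,4],8.5],[[0,0,0],[0,0.1,8],8.5],[[0,0,0],[0,0.1,12],8.5],[[0,0,0],[0,0.1,15],8.5],[[0,0,0],[0,0.1,16.3],8.5],[[0,0,0],[0,0.1,16.3],8.5],[[0,0,0],[0,0.1,16.3],4.5],[[0,0,0],[0,0.1,16.3],4.5]]'; python3 -m handwheel '[[[0,0,0],[0,0,0],4.5],[[0,0,0],[0,0,0],4.5],[[0,0,0],[0,0,-4],4.5],[[0,0,0],[0,0,-9],4.5],[[0,0,0],[0,0,-14],4.5],[[0,0,0],[-3,0.3,-16],4.5],[[0,0,0],[-8,0.7,-16],4.5],[[0,0,0],[-13,1,-16],4.5]]';python3 -m handwheel '[[[0,0,0],[-5,0.3,0],4.5],[[0,0,0],[-9.5,0.3,0],4.5],[[0,0,0],[-9.5,0.3,4],4.5],[[0,0,0],[-9.5,0.3,8],4.5],[[0,0,0],[-9.5,0.3,11],4.5],[[0,0,0],[-9.5,0.3,13],4.5],[[0,0,0],[-9.5,0.3,14],4.5],[[0,0,0],[-9.5,0.3,14],4.5]]'
```

```text
t: 15.42
tcp_pos: [0.5704, 0.225, 0.0393]
tool_rot: [3.139, -0.001, 1.571]
force: [1.0, 0.6, -2.0]
opening: 0.645
grasp_force: 63.4
t: 16.42
tcp_pos: [0.5793, 0.0938, 0.1982]
tool_rot: [3.14, 0.0, 1.572]
force: [0.5, -1.3, -2.0]
opening: 0.645
grasp_force: 64.1
t: 17.42
tcp_pos: [0.5823, -0.0002, 0.0573]
tool_rot: [-3.141, 0.0, 1.571]
force: [0.3, 0.5, -1.6]
opening: 0.64
grasp_force: 64.1
```

```bash
python3 -m handwheel '[[[0,0,0],[0,0,0.3],4.5],[[0,0,0],[0,0,0.5],4.5],[[0,0,0],[0,0,0.6],4.5],[[0,0,0],[0,0,0.6],4.5]]'; python3 -m handwheel '[[[0,0,0],[0,0,0],6.5],[[0,0,0],[0,0,0],8],[[0,0,0],[0,0,0],8],[[0,0,0],[0,0,0],8],[[0,0,0],[0,0,-4],8],[[0,0,0],[0,0,-9],8],[[0,0,0],[0,0,-14],8],[[0,0,0],[0,0,-19],8]]';python3 -m handwheel '[[[0,0,0],[-1,0,-5],4],[[0,0,0],[-2,0,-10],4],[[0,0,0],[-3,0,-15],4],[[0,0,0],[-4.5,0,-17.3],4],[[0,0,0],[-5.4,0,-17.3],4],[[0,0,0],[-5.4,0,-17.3],4]]'
python3 - <<'E'
from h import *
im=[]
for n in('top','scene'):
    d=cam(n);P=pts(d);F=d['frame']
    im.append(cv2.resize(F[100:260,170:370] if n=='top' else F[90:250,110:310],None,fx=2,fy=2))
    m=(abs(P[...,0]-.583)<.06)&(abs(P[...,1]+.053)<.14)&(P[...,2]>.065)&(P[...,2]<.085)&(d['z_map']>0)
    for s in(-1,1):
        k=m&(np.sign(P[...,1]+.055)==s);print(n,P[k].mean(0).round(4) if k.any() else '',k.sum())
    b=(abs(P[...,1]+.055)<.04)&(P[...,0]>.65)&(P[...,0]<.73)&(P[...,2]>.31)&(P[...,2]<.34)&(d['z_map']>0)
    print('bar',np.median(P[b],0).round(4) if b.any() else '',P[b].max(0).round(3) if b.any() else '',b.sum())
    print([(np.round(x['xyz'],4),x['p']) for x in env.landmark_of('lid_bar',n)])
cv2.imwrite('pics/in.png',np.hstack(im)); print(env.sense()['tcp_pos'])
E
```

```text
t: 17.92
tcp_pos: [0.5825, -0.0003, 0.0516]
tool_rot: [3.141, 0.0, 1.571]
force: [0.2, 0.1, -1.6]
opening: 0.641
grasp_force: 64.1
t: 18.92
tcp_pos: [0.5822, -0.0002, 0.2432]
tool_rot: [3.141, 0.0, 1.571]
force: [-0.2, -0.8, -0.3]
opening: 0.935
grasp_force: 0.0
t: 19.68
tcp_pos: [0.5821, -0.0546, 0.4127]
tool_rot: [-3.139, -0.001, 1.57]
force: [-0.1, 0.2, -0.3]
opening: 0.468
grasp_force: 0.0
top [ 0.5737 -0.1094  0.0731] 204
top [ 0.5755 -0.017   0.0733] 77
bar [ 0.7025 -0.0402  0.3267] [ 0.707 -0.04   0.33 ] 4
[]
scene  0
scene  0
bar [ 0.7073 -0.0541  0.3256] [ 0.712 -0.016  0.33 ] 221
[(array([ 0.7013, -0.058 ,  0.3207]), 0.58)]
[ 0.58224121 -0.05372845  0.41323074]
```

View pics/in.png

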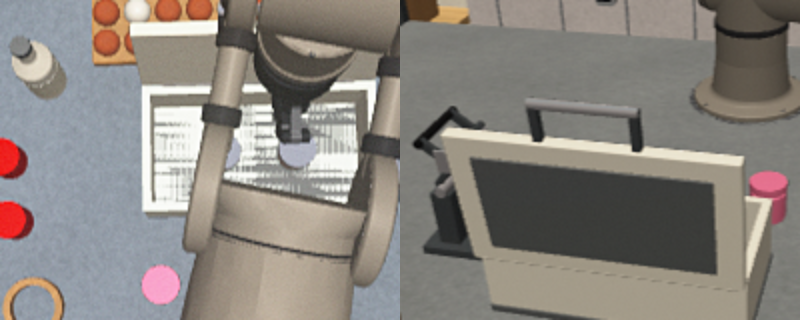

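The top view shows both jars upright in the case, at (297,150) and partly hidden at (230,152). The lid stands open with its bar at (583,107), about (0.702, 0.323). Next I grip the bar.

```bash
python3 -m handwheel '[[[0,0,0],[0,5,0],4],[[0,0,0],[0,10,0],4],[[0,0,0],[0,12,0],4],[[0,0,0],[0,12,2],4],[[0,0,0],[0,12,5],4],[[0,0,0],[0,12,8],4],[[0,0,0],[0,12,9],4],[[0,0,0],[0,12,9],4]]'; python3 -m handwheel '[[[0,0,0],[0,0,0],0],[[0,0,0],[0,0,0],0],[[0,0,0],[0,0,0],0],[[0,0,0],[0,0,0],0],[[0,0,0],[0,0,0],0]]'
python3 - <<'E'
from h import *
s=env.sense();p=s['tcp_pos'];print(p)
h=np.array([.6732,.1]);b=np.array([-.2248,.009])
A=np.arctan2(p[2]-h[1],-(p[0]-h[0]))+0; print('angle',A-.04)
f=lambda a:np.array([np.cos(a)*b[0]+np.sin(a)*b[1],-np.sin(a)*b[0]+np.cos(a)*b[1]])
def tab(a0,l): print([(round(a,2),*np.round((f(a)-f(a0))*[100,-100],1)) for a in l])
tab(1.66,np.arange(1.56,.8,-.1));tab(.86,np.arange(.8,.3,-.06));tab(.38,[.33,.28,.23,.18,.14,.1,.07,.04])
E
```

```text
t: 20.88
tcp_pos: [0.7024, -0.0539, 0.3242]
tool_rot: [-3.141, -0.0, 1.571]
force: [0.6, 0.3, 0.6]
opening: 0.468
grasp_force: 0.0
t: 21.5
tcp_pos: [0.7025, -0.0542, 0.3261]
tool_rot: [3.139, 0.001, 1.571]
force: [-1.5, -0.1, 6.5]
opening: 0.114
grasp_force: 58.8
[ 0.70251053 -0.05422596  0.32614961]
angle 1.6596846663107199
[(np.float64(1.56), np.float64(-2.2), np.float64(-0.2)), (np.float64(1.46), np.float64(-4.5), np.float64(-0.1)), (np.float64(1.36), np.float64(-6.7), np.float64(0.1)), (np.float64(1.26), np.float64(-8.9), np.float64(0.6)), (np.float64(1.16), np.float64(-11.1), np.float64(1.3)), (np.float64(1.06), np.float64(-13.1), np.float64(2.3)), (np.float64(0.96), np.float64(-15.1), np.float64(3.4)), (np.float64(0.86), np.float64(-16.9), np.float64(4.7))]
[(np.float64(0.8), np.float64(-1.0), np.float64(0.9)), (np.float64(0.74), np.float64(-2.0), np.float64(1.8)), (np.float64(0.68), np.float64(-2.9), np.float64(2.8)), (np.float64(0.62), np.float64(-3.8), np.float64(3.8)), (np.float64(0.56), np.float64(-4.6), np.float64(4.9)), (np.float64(0.5), np.float64(-5.3), np.float64(6.1)), (np.float64(0.44), np.float64(-6.0), np.float64(7.2)), (np.float64(0.38), np.float64(-6.6), np.float64(8.4)), (np.float64(0.32), np.float64(-7.1), np.float64(9.7))]
[(0.33, np.float64(-0.4), np.float64(1.0)), (0.28, np.float64(-0.8), np.float64(2.1)), (0.23, np.float64(-1.1), np.float64(3.2)), (0.18, np.float64(-1.4), np.float64(4.3)), (0.14, np.float64(-1.6), np.float64(5.1)), (0.1, np.float64(-1.7), np.float64(6.0)), (0.07, np.float64(-1.8), np.float64(6.7)), (0.04, np.float64(-1.9), np.float64(7.4))]
```

```bash
python3 -m handwheel '[[[0,0,0],[0,-2.2,-0.2],0],[[0,0,0],[0,-4.5,-0.1],0],[[0,0,0],[0,-6.7,0.1],0],[[0,0,0],[0,-8.9,0.6],0],[[0,0,0],[0,-11.1,1.3],0],[[0,0,0],[0,-13.1,2.3],0],[[0,0,0],[0,-15.1,3.4],0],[[0,0,0],[0,-16.9,4.7],0]]'; python3 -m handwheel '[[[0,0,0],[0,-1,0.9],0],[[0,0,0],[0,-2,1.8],0],[[0,0,0],[0,-2.9,2.8],0],[[0,0,0],[0,-3.8,3.8],0],[[0,0,0],[0,-4.6,4.9],0],[[0,0,0],[0,-5.3,6.1],0],[[0,0,0],[0,-6,7.2],0],[[0,0,0],[0,-6.6,8.4],0]]'
```

```text
t: 22.5
tcp_pos: [0.5328, -0.0529, 0.2789]
tool_rot: [3.139, -0.002, 1.571]
force: [0.8, 2.5, -1.8]
opening: 0.111
grasp_force: 61.6
t: 23.5
tcp_pos: [0.4673, -0.0525, 0.1931]
tool_rot: [3.141, -0.003, 1.57]
force: [0.3, 8.9, -1.6]
opening: 0.112
grasp_force: 62.1
```

```bash
python3 -m handwheel '[[[0,0,0],[0,-0.4,1],0],[[0,0,0],[0,-0.8,2.1],0],[[0,0,0],[0,-1.1,3.2],0],[[0,0,0],[0,-1.4,4.3],0],[[0,0,0],[0,-1.6,5.1],0],[[0,0,0],[0,-1.7,6],0],[[0,0,0],[0,-1.8,6.7],0],[[0,0,0],[0,-1.8,7.2],0]]'; python3 -m handwheel '[[[0,0,0],[0,0,0],0],[[0,0,0],[0,0,0],0]]'
```

```text
t: 24.5
tcp_pos: [0.449, -0.0527, 0.1209]
tool_rot: [-3.141, -0.003, 1.57]
force: [-0.6, 8.2, -1.9]
opening: 0.118
grasp_force: 60.4
t: 24.75
tcp_pos: [0.449, -0.0527, 0.1209]
tool_rot: [-3.14, -0.003, 1.57]
force: [1.2, 7.3, -3.9]
opening: 0.113
grasp_force: 60.3
```

```bash
python3 -m handwheel '[[[0,0,0],[0,0,0.3],0],[[0,0,0],[0,0,0.6],0],[[0,0,0],[0,0,0.8],0],[[0,0,0],[0,0,1],0],[[0,0,0],[0,0,1],0]]'; python3 -m handwheel '[[[0,0,0],[0,0,0.1],0],[[0,0,0],[0,0,0.2],0],[[0,0,0],[0,0,0.2],0]]'
```

```text
t: 25.38
tcp_pos: [0.4487, -0.0527, 0.1127]
tool_rot: [-3.141, -0.002, 1.57]
force: [-7.1, 10.2, 17.8]
opening: 0.115
grasp_force: 62.5
t: 25.75
tcp_pos: [0.4487, -0.0527, 0.1125]
tool_rot: [3.141, -0.002, 1.57]
force: [-14.4, 10.4, 38.2]
opening: 0.109
grasp_force: 64.8
```

The contact force shows the lid is shut; 38 N of it is my own over-push. I relieve that, release and rise.

```bash
python3 -m handwheel '[[[0,0,0],[0,0,-0.15],0],[[0,0,0],[0,0,-0.15],2],[[0,0,0],[0,0,-0.15],4],[[0,0,0],[0,0,-0.15],4],[[0,0,0],[0,0,-3],4],[[0,0,0],[0,0,-8],4],[[0,0,0],[0,0,-13],4],[[0,0,0],[0,0,-18],4]]'
python3 -m handwheel '[[[0,0,0.18],[-3,1,0],4],[[0,0,0.36],[-6,2,0],4],[[0,0,0.54],[-9,3,0],4],[[0,0,0.72],[-12,4,0],4],[[0,0,0.9],[-15,5,0],4],[[0,0,1.08],[-18,6,0],4],[[0,0,1.26],[-21,7,0],4],[[0,0,1.44],[-24,8,0],4]]'
python3 - <<'E'
from h import *
for n in('top','scene'):
    d=cam(n);P=pts(d)
    m=(abs(P[...,0]-.58)<.15)&(abs(P[...,1]+.05)<.19)&(P[...,2]>.105)&(P[...,2]<.135)&(d['z_map']>0)
    q=P[m];k=q[:,0]<.52;print(n,'lid front z',np.median(q[k,2]).round(4),'back',np.median(q[q[:,0]>.62,2]).round(4),m.sum())
    m=(abs(P[...,0]-.54)<.03)&(abs(P[...,1]+.33)<.03)&(P[...,2]>.17)&(P[...,2]<.205)&(d['z_map']>0)
    q=P[m];print('pbar',len(q),np.median(q,0).round(4) if len(q) else '')
to([.541,-.3285,.25],0)
E
```

```text
t: 26.75
tcp_pos: [0.4493, -0.0544, 0.291]
tool_rot: [-3.142, 0.0, 1.571]
force: [0.8, -0.1, -0.2]
opening: 0.47
grasp_force: 0.0
t: 27.75
tcp_pos: [0.5297, -0.2955, 0.2889]
tool_rot: [-3.141, 0.0, 0.125]
force: [0.1, 0.5, -1.2]
opening: 0.466
grasp_force: 0.0
top lid front z 0.1169 back 0.1187 7980
pbar 1 [ 0.5281 -0.3233  0.193 ]
scene lid front z 0.1165 back 0.1175 6120
pbar 75 [ 0.5388 -0.3249  0.1917]
turn [0.    0.001 0.125] shift [0.74 3.26 3.81]
```

```bash
python3 -m handwheel '[[[0,0,0.125],[0.7,3.2,0],4],[[0,0,0.125],[0.7,3.2,2],4],[[0,0,0.125],[0.7,3.2,3.8],4],[[0,0,0.125],[0.7,3.2,3.8],4]]'
python3 - <<'E'
from h import *
im=[]
for n in('top','scene'):
    F=cam(n)['frame'];im.append(cv2.resize(F[130:230,330:450] if n=='top' else F[110:210,90:210],None,fx=3.2,fy=3.2))
cv2.imwrite('pics/press.png',np.hstack(im));to([.541,-.3285,.188],0)
E
```

```text
t: 28.35
tcp_pos: [0.5399, -0.3241, 0.2498]
tool_rot: [-3.139, 0.003, 0.008]
force: [0.8, -0.3, 0.1]
opening: 0.468
grasp_force: 0.0
turn [ 0.    -0.     0.007] shift [0.03 0.37 6.4 ]
```

View pics/press.png

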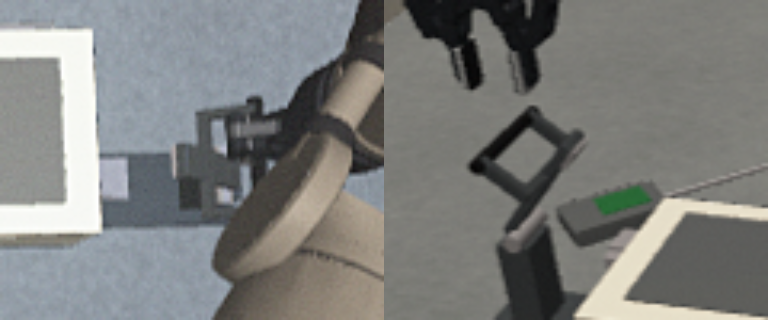

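The right half shows the raised press with its crossbar at (507,137) and the arm slanting toward the case. The fingers hang just above it. I descend with a narrower opening to clear the arm.

```bash
python3 -m handwheel '[[[0,0,0],[0.1,0.35,0],3],[[0,0,0],[0.1,0.35,1.5],3],[[0,0,0],[0.1,0.35,3.5],3],[[0,0,0],[0.1,0.35,5],3],[[0,0,0],[0.1,0.35,6],3],[[0,0,0],[0.1,0.35,6.2],3],[[0,0,0],[0.1,0.35,6.2],3]]'; python3 -m handwheel '[[[0,0,0],[0,0,0],0],[[0,0,0],[0,0,0],0],[[0,0,0],[0,0,0],0],[[0,0,0],[0,0,0],0]]'
python3 - <<'E'
import numpy as np
print([(a.round(2),(-8.9*np.sin(a)).round(2),(8.9*(1-np.cos(a))).round(2)) for a in np.linspace(0,.9,9)])
E
```

```text
t: 29.32
tcp_pos: [0.5418, -0.3287, 0.1898]
tool_rot: [3.141, -0.001, 0.006]
force: [-1.1, 0.2, 0.5]
opening: 0.353
grasp_force: 0.0
t: 29.82
tcp_pos: [0.5419, -0.3292, 0.1904]
tool_rot: [3.14, -0.001, 0.006]
force: [0.3, -2.2, 4.7]
opening: 0.116
grasp_force: 58.7
[(np.float64(0.0), np.float64(-0.0), np.float64(0.0)), (np.float64(0.11), np.float64(-1.0), np.float64(0.06)), (np.float64(0.22), np.float64(-1.99), np.float64(0.22)), (np.float64(0.34), np.float64(-2.95), np.float64(0.5)), (np.float64(0.45), np.float64(-3.87), np.float64(0.89)), (np.float64(0.56), np.float64(-4.75), np.float64(1.37)), (np.float64(0.68), np.float64(-5.56), np.float64(1.95)), (np.float64(0.79), np.float64(-6.31), np.float64(2.62)), (np.float64(0.9), np.float64(-6.97), np.float64(3.37))]
```

```bash
python3 -m handwheel '[[[0,0,0],[0,-1,0.05],0],[[0,0,0],[0,-2,0.2],0],[[0,0,0],[0,-2.95,0.5],0],[[0,0,0],[0,-3.9,0.9],0],[[0,0,0],[0,-4.75,1.4],0],[[0,0,0],[0,-5.55,1.95],0],[[0,0,0],[0,-6.3,2.6],0],[[0,0,0],[0,-7,3.4],0]]'; python3 -m handwheel '[[[0,0,0],[0,-0.1,0.1],0],[[0,0,0],[0,-0.1,0.15],0],[[0,0,0],[0,-0.1,0.15],0]]'
```

```text
t: 30.82
tcp_pos: [0.5426, -0.2616, 0.1576]
tool_rot: [3.134, -0.005, 0.005]
force: [0.4, -11.6, 9.1]
opening: 0.115
grasp_force: 62.9
t: 31.2
tcp_pos: [0.5426, -0.2606, 0.1563]
tool_rot: [3.135, -0.005, 0.005]
force: [0.1, -8.3, 9.5]
opening: 0.114
grasp_force: 62.9
```

```bash
python3 -m handwheel '[[[0,0,0],[0,-0.1,0.1],0],[[0,0,0],[0,-0.15,0.2],0],[[0,0,0],[0,-0.15,0.2],0]]'
```

```text
t: 31.58
tcp_pos: [0.5426, -0.2599, 0.1554]
tool_rot: [3.133, -0.006, 0.005]
force: [-1.9, -11.3, 13.7]
opening: 0.114
grasp_force: 63.4
```

```bash
python3 -m handwheel '[[[0,0,0],[0,-0.1,0.15],0],[[0,0,0],[0,-0.1,0.15],0],[[0,0,0],[0,-0.1,0.15],0],[[0,0,0],[0,-0.1,0.15],0],[[0,0,0],[0,-0.1,0.15],0],[[0,0,0],[0,-0.1,0.15],0],[[0,0,0],[0,-0.1,0.15],0],[[0,0,0],[0,-0.1,0.15],0]]'; python3 -m handwheel '[[[0,0,0],[0,0,0],0],[[0,0,0],[0,0,0],0],[[0,0,0],[0,0,0],0],[[0,0,0],[0,0,0],0],[[0,0,0],[0,0,0],0],[[0,0,0],[0,0,0],0]]'
```

```text
t: 32.58
tcp_pos: [0.5427, -0.2598, 0.1551]
tool_rot: [3.131, -0.007, 0.005]
force: [-4.1, -12.9, 20.5]
opening: 0.114
grasp_force: 64.1
t: 33.33
tcp_pos: [0.5427, -0.2598, 0.1551]
tool_rot: [3.131, -0.007, 0.005]
force: [-4.3, -11.9, 19.4]
opening: 0.117
grasp_force: 64.1
```

```bash
python3 -m handwheel '[[[0,0,0],[0,0.7,-0.95],0],[[0,0,0],[0,1.1,-1.3],0],[[0,0,0],[0,1.5,-1.7],0],[[0,0,0],[0,1.9,-2.05],0],[[0,0,0],[0,2.3,-2.35],0],[[0,0,0],[0,2.8,-2.65],0],[[0,0,0],[0,3.25,-2.9],0],[[0,0,0],[0,3.7,-3.15],0]]'; python3 -m handwheel '[[[0,0,0],[0,0.5,-0.2],0],[[0,0,0],[0,1,-0.35],0],[[0,0,0],[0,1.55,-0.5],0],[[0,0,0],[0,2.05,-0.6],0],[[0,0,0],[0,2.6,-0.7],0],[[0,0,0],[0,3.05,-0.73],0],[[0,0,0],[0,3.4,-0.75],0],[[0,0,0],[0,3.7,-0.75],0]]'; python3 -m handwheel '[[[0,0,0],[0,0.05,0],0],[[0,0,0],[0,0.05,0],0]]'
```

```text
t: 34.33
tcp_pos: [0.5421, -0.2918, 0.1827]
tool_rot: [-3.141, -0.002, 0.006]
force: [5.1, 0.4, 2.9]
opening: 0.113
grasp_force: 59.8
t: 35.33
tcp_pos: [0.5418, -0.329, 0.1899]
tool_rot: [3.142, -0.001, 0.006]
force: [3.6, 3.5, 6.8]
opening: 0.114
grasp_force: 62.8
t: 35.58
tcp_pos: [0.5418, -0.3295, 0.1899]
tool_rot: [-3.142, -0.001, 0.006]
force: [3.1, 2.2, 6.5]
opening: 0.117
grasp_force: 62.7
```

```bash
python3 -m handwheel '[[[0,0,0],[0,0,0],1.8],[[0,0,0],[0,0,0],3],[[0,0,0],[0,0,0],3],[[0,0,0],[0,0,-3],3],[[0,0,0],[0,0,-7],3],[[0,0,0],[0,0,-11],3],[[0,0,0],[-5,0,-14],3],[[0,0,0],[-10,0,-14],3]]'
python3 - <<'E'
from h import *
im=[]
for n in('top','scene'):
    d=cam(n);P=pts(d);im.append(cv2.resize(d['frame'],(400,300)))
    m=(abs(P[...,0]-.54)<.03)&(abs(P[...,1]+.33)<.03)&(P[...,2]>.17)&(P[...,2]<.205)&(d['z_map']>0)
    q=P[m];print('pbar',len(q),np.median(q,0).round(4) if len(q) else '')
    print('lid',np.median(P[(abs(P[...,0]-.51)<.02)&(abs(P[...,1]+.05)<.15)&(d['z_map']>0)][:,2]))
cv2.imwrite('pics/end.png',np.hstack(im))
E
```

```text
t: 36.58
tcp_pos: [0.441, -0.3306, 0.3316]
tool_rot: [3.138, -0.003, 0.007]
force: [0.3, -0.5, 0.2]
opening: 0.351
grasp_force: 0.0
pbar 116 [ 0.5406 -0.3273  0.1928]
lid 0.11745048953818303
pbar 74 [ 0.5402 -0.3249  0.1916]
lid -0.7448675818918514
```

View pics/end.png

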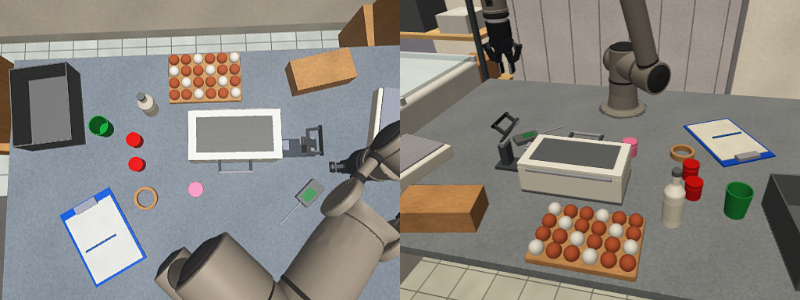

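The lid is shut at top view (235,135), the press is raised at (315,140), and the bystanders are where they were. The robot is clear of everything, so I hand in.

```bash
python3 -c "
from plant import env
print(env.hand_in())"
```

```text
the job is handed in; nothing more can be done
None
```

Job handed in: both jars (the only samples present, no tubs in view) stand upright in the case, the lid was lowered shut by hand, the press was held at its stop for well over a second and eased back up, and nothing else on the counter was moved.

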